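# Swap the tipped bottle on the labelling turntable

## Task

One of the full glass bottles on the freely spinning turntable has tipped over: lift it off and lay it gently, without dropping it, on its side inside the wooden tray. Then take the spare bottle that stands by itself on the table and set it down gently, upright, in the middle of the empty cork disc on the turntable. The other two bottles on the turntable must stay standing on their discs, the corked bottle and the candle jar on the table stay where they are, and the turntable is left at rest.

Things in the scene. Friction and masses are not known exactly. Their poses are not given: they have to be found in the camera images.
- tipped: the tipped bottle, lying on the turntable: a square brown-glass bottle, body 46 x 46 x 90 mm with paper label, short neck, round black cap 34 mm wide from 100 to 132 mm above its base, about 0.28 kg. Origin on its underside as it lies, below the middle of its body; x along the bottle to the cap (body x = -45 to 45 mm, cap 55 to 87 mm), z up, centre line at z = 23 mm
- tipped_mid (a point): the point in the middle of the tipped bottle's square body, on its centre line
- spare: the spare bottle, standing on the table away from the turntable: a square brown-glass bottle, body 46 x 46 x 90 mm with paper label, short neck, round black cap 34 mm wide from 100 to 132 mm above its base, about 0.28 kg. Origin at the centre of its base, z along the bottle to the cap; x and y square to its faces
- keep_a: one of the two bottles standing on the turntable, same kind as the spare; origin at the centre of its base
- keep_b: the other bottle standing on the turntable, same kind; origin at the centre of its base
- turntable: turntable with a fixed steel foot under a round white platter 290 mm in diameter, flat top 36 mm above the table. Origin on the table on the axis of rotation, z up; this frame does not turn with the platter
- platter (a joint): angle of the platter about the vertical axis in rad, counter-clockwise from above, 0 at the start; it spins freely with very little friction
- disc_free (a point): centre, on the platter's top, of the cork disc without a standing bottle, at first partly covered by the tipped bottle. Three cork discs 76 mm in diameter are let in flush, 85 mm from the axis, 120 degrees apart; they turn with the platter
- disc_a (a point): centre of the cork disc under keep_a, on the platter's top
- disc_b (a point): centre of the cork disc under keep_b, on the platter's top
- tray: open tray of light wood, fixed to the table: outside 212 mm along its x, 142 mm along its y, 30 mm high; walls and floor 6 mm thick (inside 200 x 130 mm). Origin at the centre of its underside
- corked: bystander: round brown-glass bottle with a cork, 66 mm in diameter, 169 mm tall; origin at the centre of its base
- candle_jar: bystander: white jar with a wooden lid, 90 mm in diameter, 97 mm tall; origin at the centre of its base
There are look-alikes about, which are no part of the job. Leave any blue look-alike of the spare alone. Leave any purple look-alike of the keep_b alone.

How it is judged (in metres and radians):
On the way, in this order (a step that is already met when the one before it is completed fails the run):
1. the tipped bottle has been lifted clear of the turntable (z of tipped_mid in the frame of turntable above 0.08 m and contact force between tipped and turntable below 0.1 N), for 0.2 s.
2. the tipped bottle lies on its side on the floor of the tray, released (x of tipped_mid in the frame of tray between -0.1 and 0.1 m and y of tipped_mid in the frame of tray between -0.065 and 0.065 m and z of tipped_mid in the frame of tray below 0.037 m and angle between tipped's own x axis and vertical between 1.35 and 1.8 rad and linear speed of tipped below 0.05 m/s and contact force between tipped and the fingers below 0.1 N), for 0.2 s.
3. the spare bottle stands on the empty cork disc, released (horizontal distance between spare and disc_free below 0.018 m and z of spare in the frame of turntable between 0.03 and 0.042 m and angle between spare's own z axis and vertical below 0.1 rad and contact force between spare and the fingers below 0.1 N), for 0.2 s.
At the end, for the whole second after the job is handed in: Tipped bottle on its side (within 13 deg) on the tray floor; spare upright (within 0.1 rad) on the turntable, within 18 mm of the empty disc's centre; the other two standing within 30 mm of their discs' centres; platter slower than 0.2 rad/s; all released (all of step 2 and all of step 3 and linear speed of spare below 0.03 m/s and velocity of joint platter between -0.2 and 0.2 rad/s and horizontal distance between keep_a and disc_a below 0.03 m and horizontal distance between keep_b and disc_b below 0.03 m and angle between each of keep_a, keep_b's own z axis and vertical below 0.2 rad); the robot touches nothing.
It fails at once if a standing bottle on the turntable knocked over or pushed off its disc (tilted over 0.35 rad or 30 mm off its disc's centre) (angle between any of keep_a, keep_b's own z axis and vertical above 0.35 rad or horizontal distance between keep_a and disc_a above 0.03 m or horizontal distance between keep_b and disc_b above 0.03 m).
It fails at once if a bystander (corked bottle, candle jar) moved more than 30 mm (distance of any of corked, candle_jar from where it was at the start of the episode above 0.03 m).
It fails at once if the tipped or the spare bottle dropped or flung: moving faster than 0.5 m/s while no finger touches it ((linear speed of tipped above 0.5 m/s and contact force between tipped and the fingers below 0.1 N) or (linear speed of spare above 0.5 m/s and contact force between spare and the fingers below 0.1 N)).
It also fails if it takes over 69 s, if anything falls off the work surface, if the arm or the gripper's body presses on something with over 40 N, if the wrist force passes 120 N, or if a joint passes its speed limit or range.

## Robot

A 7-joint arm with a two-finger parallel gripper is mounted at the origin on the work surface. World frame = base frame: x ahead of the robot, y to its left, z up, the work surface at z = 0. Lengths are in m, angles in degrees, forces in N, time in s.
With the tool pointing down it reaches from about 0.425 to 0.875 m from the base axis. Payload 4.7 kg.
Tool frame: the origin (TCP) lies midway between the tips of the shut fingers; the grasp point (between the pads) lies 19 mm behind it; z points along the fingers, y is the direction in which the jaws open and shut (so a half turn about z gives the same grasp; the last joint's range is limited). The gripper opens to 87 mm and grips with 3 to 60 N. Pads are 19 mm wide; open, the fingers measure 117 mm over their backs; the gripper's body (75 mm by 190 mm) begins 51 mm behind the grasp point.
Start: joints at [-70.182, 18.392, -4.016, 83.108, 1.295, 78.541, -3.26], TCP at [0.212, 0.615, 0.223] pointing down, gripper open.
Joint ranges: [-163.93, 163.93], [-17.29, 119.83], [-79.2, 71.16], [3.27, 140.29], [-89.18, 269.18], [5.43, 117.66], [-154.24, 154.24]. Speed limits (degrees/s): [147.25, 147.25, 180, 180, 180, 180, 180].

## Interface

Orientations are given as [roll, pitch, yaw] about the fixed x, y, z axes, in that order (R = Rz(yaw) Ry(pitch) Rx(roll)).
In Python, from cell import env gives the robot as it stands. The module is installed in compiled form; this text tells all that it offers.
- The arm moves only by the tool servo_tool, never from a script. Its argument "plan" is a list of rows, each a list of 3 entries, a list of its own where there are three numbers: the opening, from 0 (shut) to 1 (fully open), then the shift along the tool's x, y, z in cm, then the turn, a rotation vector about the tool's x, y, z in degrees. A call has 1 to 20 rows; each row shifts and turns the pose as measured when the row begins, along the tool's axes as they then stand; what a row does not reach is not made up. A row lasts 1/12 s, in which the tool goes at most 41.7 mm and 7.16 degrees, less where a joint would pass 70% of its speed; a pose out of reach is approached as far as the arm can. A call is refused whole if a number of a shift passes 4.17 or a number of a turn 7.16, either way. A call with a gripper value outside its range is refused whole. The fingers move at their own pace and stop on an object; "force" is the grip in N (left out, the last holds). Time passes only in rows, so rows that do not move let the fingers close. It gives the time, the measured TCP pose, the force and the opening at its end, in the units of the state.
- env.get_obs(): the state, without advancing time (a new reading comes with each control period).
- env.read_camera(name): name is "side" or "top"; returns a dict with "image" (400x640x3 uint8, blue, green, red), "fx", "fy", "cx", "cy" (pixels), "rvec" (rotation vector, rad) and "tvec" (3), from world to camera coordinates, as OpenCV has them. Camera axes: x right, y down, z forward; pixel columns grow to the right and rows downward; lengths in m; the calibration is good to about 2 mm. A picture is of the moment at which its call begins. There is no depth.
- env.sign_off(): hands the job in, once; it reports no verdict.
The state is a dict: "time_s": time; "qpos": joint angles; "joint_velocities": joint speeds; "effort": joint torques, N m; "tool_pos": TCP position; "tool_rot": TCP orientation; "force": force on the tool from outside, world axes, zero at the start; "wrist_torque": the same for the moment, N m; "grip_width": finger opening in m.
Only numpy, scipy, OpenCV 4.12 (cv2) and the standard library are available. Lean on these libraries where they do the work, as an engineer would, in place of code of your own. Each camera call takes 0.05 s, during which the arm holds its last target. There are 200 camera calls.

## Working session

There is one attempt and no reset: what is moved stays moved. The work goes in short steps, Python scripts to look and compute and a tool call to move; the robot and the scene stay as the last step left them, time stands still between calls to the robot, and variables do not carry over. Pictures are saved under pics/ and viewed, about 8 in all and at most 12, crops included, and the job is handed in when it is done.

Besides the shell and the picture viewer there is one more tool, called after "Call:" as name(argument=value, ...), one argument or row to a line, values as JSON. servo_tool: Moves the arm, as the interface text tells. Its arguments: {"type":"object","properties":{"plan":{"type":"array"},"force":{"type":"number"}},"required":["plan"]}

```bash
mkdir -p pics; cat > h.py <<'E'
import cv2, numpy as np
from cell import env
def cam(n,f=None):
    c=env.read_camera(n); R=cv2.Rodrigues(np.array(c["rvec"],float))[0]
    c["R"]=R; c["t"]=np.array(c["tvec"],float).ravel()
    if f: cv2.imwrite("pics/"+f,c["image"])
    return c
def px2w(c,u,v,z):
    d=c["R"].T@np.array([(u-c["cx"])/c["fx"],(v-c["cy"])/c["fy"],1]); o=-c["R"].T@c["t"]
    return o+d*(z-o[2])/d[2]
def w2px(c,p):
    q=c["R"]@np.array(p,float)+c["t"]; return np.array([c["fx"]*q[0]/q[2]+c["cx"],c["fy"]*q[1]/q[2]+c["cy"]])
E
python3 - <<'E'
from h import *
for n in("top","side"):
    c=cam(n,n+"0.png"); print(n,c["fx"],c["cx"],c["cy"],-c["R"].T@c["t"],c["R"].round(3).tolist())
print(env.get_obs())
E
```

```text
top 477.2121555845971 315.9229802472294 203.6471464280557 [ 0.34334298 -0.01261022  1.24056407] [[-0.004, -1.0, -0.005], [-0.981, 0.005, -0.193], [0.193, 0.004, -0.981]]
side 384.4860244688774 319.2236679735707 200.2282727061361 [ 0.19165866 -0.83721189  0.57231528] [[0.904, -0.426, -0.022], [-0.222, -0.426, -0.877], [0.365, 0.798, -0.48]]
{'time_s': 0.1, 'qpos': array([-70.18095365,  18.43449422,  -4.01665347,  83.16835941,
         1.2939505 ,  78.54005452,  -3.25803328]), 'joint_velocities': array([-0.12165163, -0.13748303,  0.06374824, -0.25137511, -0.04440042,
        0.07616875, -0.03578255]), 'effort': array([-8.37840184e-05, -4.92569697e+01, -4.05725967e-01, -3.13402498e+01,
       -6.42299443e-02,  3.94159800e-02,  6.86020371e-05]), 'tool_pos': array([0.21160694, 0.61406831, 0.22157071]), 'tool_rot': array([-1.79902270e+02,  4.05910758e-03,  1.60993384e+02]), 'force': array([-0.46782764, -0.44280708, -0.78733797]), 'wrist_torque': array([ 0.03684863, -0.04884694, -0.01207776]), 'grip_width': 0.08691606276685682}
```

View pics/top0.png

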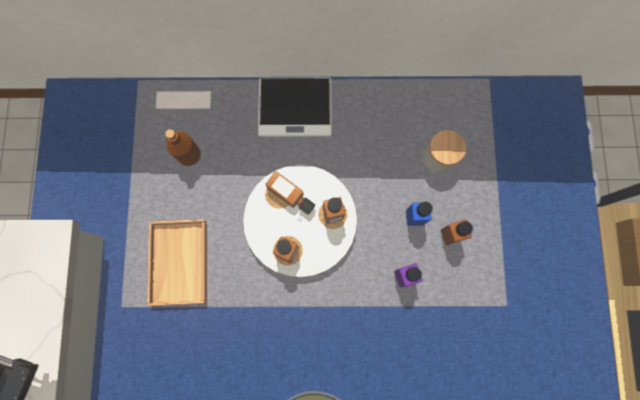

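View pics/side0.png

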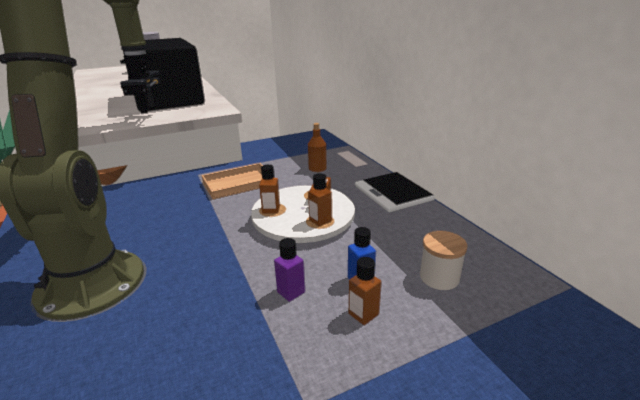

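The top view shows the platter centred at about (300,221). The tipped brown bottle has its body at (284,189) and its cap at (307,206). Three bottles stand alone: blue (420,213), purple (409,275) and brown (458,232). The spare is the brown one, because the blue and purple ones are the excluded look-alikes. I'll confirm this in an enlarged crop.

```bash
python3 - <<'E'
import cv2,numpy as np
i=cv2.imread("pics/top0.png")
a=cv2.resize(i[160:280,240:360],None,fx=4,fy=4,interpolation=cv2.INTER_CUBIC)
b=cv2.resize(i[190:310,400:480],None,fx=4,fy=4,interpolation=cv2.INTER_CUBIC)
cv2.imwrite("pics/crop0.png",np.hstack([a,b]))
E
```

```text
(no output)
```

View pics/crop0.png

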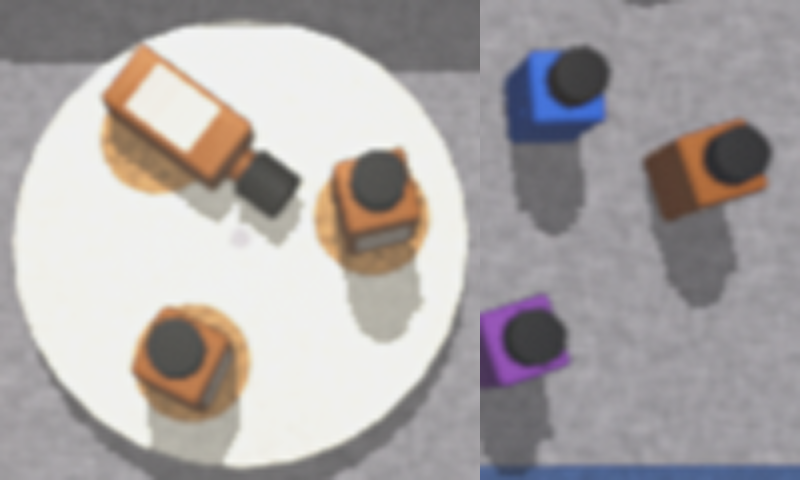

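The crop confirms the spare: a brown square bottle at crop (715,170), with the blue one at (560,100) and the purple one at (525,340). Next I'll convert these pixels to positions.

```bash
python3 - <<'E'
from h import *
c=cam("top");s=cam("side")
A=lambda x,y,z:px2w(c,240+(x+.5)/4-.5,160+(y+.5)/4-.5,z)
B=lambda x,y,z:px2w(c,400+(x-480)/4,190+y/4,z)
p=lambda n,v:print(n,np.round(v,4))
p("hub",A(240,238,.036)); p("platLR",(A(14,243,.036)+A(468,243,.036))/2);p("platTB",(A(241,20,.036)+A(241,467,.036))/2)
K=[A(145,44,.082),A(252,128,.082),A(216,183,.082),A(104,97,.082)]
for k in K:p("tip",k)
p("tipmean",np.mean(K,0)); p("cap ",A(268,184,.065))
p("ka cap",A(379,179,.168));p("kb cap",A(177,348,.168))
p("ka disc L/R",(A(315,220,.036)+A(430,220,.036))/2);p("kb LR",(A(133,362,.036)+A(251,362,.036))/2)
p("ka disc bot",A(372,275,.036));p("kb bot",A(192,421,.036));p("free left",A(100,145,.036));p("free bot",A(155,194,.036))
p("sp cap",B(738,153,.132));p("sp base edge",B(645,160,0));p("",B(670,220,0));p("sp top",B(680,140,.09));p("",B(697,206,.09));p("",B(748,118,.09));p("",B(767,187,.09))
# side view cross-checks
t=lambda u,v,z:px2w(s,u,v,z)
p("side sp cap",t(366,262,.132));p("side ka cap",t(320,178,.168));p("side kb cap",t(267,169,.168))
for q in[(148,221),(205,221),(206,305),(148,305)]:p("tray outer .03",px2w(c,*q,.03))
p("corked",px2w(c,172,133,.169));p("candle",px2w(c,448,147,.097));p("blue",B(580,75,.132));p("purple",B(534,337,.132))
E
```

```text
hub [0.5397 0.0341 0.036 ]
platLR [0.5365 0.0335 0.036 ]
platTB [0.5394 0.0335 0.036 ]
tip [0.6557 0.0923 0.082 ]
tip [0.6014 0.025  0.082 ]
tip [0.5667 0.0473 0.082 ]
tip [0.6217 0.1174 0.082 ]
tipmean [0.6114 0.0705 0.082 ]
cap  [0.5692 0.0155 0.065 ]
ka cap [ 0.552  -0.0505  0.168 ]
kb cap [0.4557 0.0643 0.168 ]
ka disc L/R [ 0.551  -0.0507  0.036 ]
kb LR [0.4606 0.0642 0.036 ]
ka disc bot [ 0.5155 -0.05    0.036 ]
kb bot [0.4236 0.0639 0.036 ]
free left [0.6009 0.1247 0.036 ]
free bot [0.5686 0.0888 0.036 ]
sp cap [ 0.5006 -0.3556  0.132 ]
sp base edge [ 0.515  -0.3353  0.    ]
 [ 0.4756 -0.3494  0.    ]
sp top [ 0.5147 -0.3339  0.09  ]
 [ 0.4744 -0.3418  0.09  ]
 [ 0.5281 -0.376   0.09  ]
 [ 0.4858 -0.3848  0.09  ]
side sp cap [ 0.5017 -0.3584  0.132 ]
side ka cap [ 0.5491 -0.0627  0.168 ]
side kb cap [0.4507 0.0509 0.168 ]
tray outer .03 [0.5376 0.4243 0.03  ]
tray outer .03 [0.5369 0.2775 0.03  ]
tray outer .03 [0.3257 0.2664 0.03  ]
tray outer .03 [0.3263 0.4107 0.03  ]
corked [0.7253 0.3308 0.169 ]
candle [ 0.7104 -0.3383  0.097 ]
blue [ 0.5475 -0.2655  0.132 ]
purple [ 0.3945 -0.2317  0.132 ]
```

Call:
servo_tool(
  plan=[
    [1,[0,0,0],[0,0,6.8]],
    [1,[0,0,0],[0,0,6.8]],
    [1,[0,0,0],[0,0,6.8]],
    [1,[0,0,0],[0,0,6.8]],
    [1,[0,0,0],[0,0,6.8]],
    [1,[0,0,0],[0,0,6.8]],
    [1,[0,0,0],[0,0,6.8]],
    [1,[0,0,0],[0,0,6.8]],
    [1,[0,0,0],[0,0,6.8]],
    [1,[0,0,0],[0,0,6.8]],
    [1,[0,0,0],[0,0,6.8]],
    [1,[0,0,0],[0,0,6.8]],
    [1,[0,0,0],[0,0,6.8]],
    [1,[0,0,0],[0,0,6.8]],
    [1,[0,0,0],[0,0,6.8]],
    [1,[0,0,0],[0,0,6.8]],
  ],
  force=30,
)

```text
time_s: 1.53
tool_pos: [0.2104, 0.6115, 0.2163]
tool_rot: [179.7, 0.6, 46.9]
force: [0.4, 0.2, -0.1]
grip_width: 0.087
```

```bash
cat > go.py <<'E'
import sys
from h import *
from scipy.spatial.transform import Rotation as Ro
x,y,z,yaw=map(float,sys.argv[1:5])
o=env.get_obs(); R=Ro.from_euler("xyz",o["tool_rot"],degrees=True)
print("t",round(o["time_s"],2),"pos",o["tool_pos"].round(4),"rot",o["tool_rot"].round(2),"q",o["qpos"].round(1),"w",round(o["grip_width"],4),"f",o["force"].round(1))
print("shift cm",(R.inv().apply(np.array([x,y,z])-o["tool_pos"])*100).round(2),"turn",(R.inv()*Ro.from_euler("xyz",[180,0,yaw],degrees=True)).as_rotvec(degrees=True).round(2))
E
python3 go.py 0.611 0.0705 0.215 51.5
```

```text
t 1.53 pos [0.2104 0.6115 0.2163] rot [179.75   0.58  46.92] q [ -81.9   18.6   10.9   84.    -3.5   78.4 -113.9] w 0.087 f [ 0.4  0.2 -0.1]
shift cm [-12.15  66.21   0.54] turn [ 0.23  0.59 -4.58]
```

Call:
servo_tool(
  plan=[
    [1,[-0.6,3.2,-0.05],[0,0,-0.3]],
    [1,[-0.6,3.2,-0.05],[0,0,-0.3]],
    [1,[-0.6,3.2,-0.05],[0,0,-0.3]],
    [1,[-0.6,3.2,-0.05],[0,0,-0.3]],
    [1,[-0.6,3.2,-0.05],[0,0,-0.3]],
    [1,[-0.6,3.2,-0.05],[0,0,-0.3]],
    [1,[-0.6,3.2,-0.05],[0,0,-0.3]],
    [1,[-0.6,3.2,-0.05],[0,0,-0.3]],
    [1,[-0.6,3.2,-0.05],[0,0,-0.3]],
    [1,[-0.6,3.2,-0.05],[0,0,-0.3]],
    [1,[-0.6,3.2,-0.05],[0,0,-0.3]],
    [1,[-0.6,3.2,-0.05],[0,0,-0.3]],
    [1,[-0.6,3.2,-0.05],[0,0,-0.3]],
    [1,[-0.6,3.2,-0.05],[0,0,-0.3]],
    [1,[-0.6,3.2,-0.05],[0,0,-0.3]],
    [1,[-0.6,3.2,-0.05],[0,0,-0.3]],
    [1,[-0.6,3.2,-0.05],[0,0,-0.3]],
    [1,[-0.6,3.2,-0.05],[0,0,-0.3]],
    [1,[0,0,0],[0,0,0]],
  ],
)

```text
time_s: 3.12
tool_pos: [0.5884, 0.1349, 0.2237]
tool_rot: [179.9, 0.8, 52.9]
force: [-0.9, -0.1, 0.2]
grip_width: 0.0868
```

```bash
python3 go.py 0.611 0.0705 0.15 51.5
```

```text
t 3.12 pos [0.5884 0.1349 0.2237] rot [179.88   0.82  52.89] q [-44.1  14.4  33.9  90.6  -7.5  77.9 -46.5] w 0.0868 f [-0.9 -0.1  0.2]
shift cm [-3.66  5.68  7.43] turn [0.13 0.82 1.39]
```

Call:
servo_tool(
  plan=[
    [1,[-0.7,1.1,1.0],[0,0.2,0.3]],
    [1,[-0.7,1.1,1.2],[0,0.2,0.3]],
    [1,[-0.7,1.1,1.2],[0,0.2,0.3]],
    [1,[-0.7,1.1,1.2],[0,0.1,0.2]],
    [1,[-0.5,0.8,1.0],[0,0,0]],
    [1,[0,0,0],[0,0,0]],
  ],
)

```text
time_s: 3.62
tool_pos: [0.6102, 0.0716, 0.1634]
tool_rot: [179.9, 0.1, 51.5]
force: [-1.1, -0.7, -0.7]
grip_width: 0.0868
```

```bash
python3 go.py 0.611 0.0705 0.044 51.5; python3 - <<'E'
from h import *
i=cam("top")["image"]
cv2.imwrite("pics/t1.png",cv2.resize(i[150:290,230:370],None,fx=4,fy=4,interpolation=cv2.INTER_CUBIC))
i=cam("side")["image"]
cv2.imwrite("pics/s1.png",cv2.resize(i[100:250,220:420],None,fx=4,fy=4,interpolation=cv2.INTER_CUBIC))
E
```

```text
t 3.62 pos [0.6102 0.0716 0.1634] rot [1.7991e+02 1.3000e-01 5.1510e+01] q [-38.2  18.   35.3  94.1 -10.7  71.4 -39.3] w 0.0868 f [-1.1 -0.7 -0.7]
shift cm [-0.    0.11 11.95] turn [0.09 0.13 0.01]
```

View pics/s1.png

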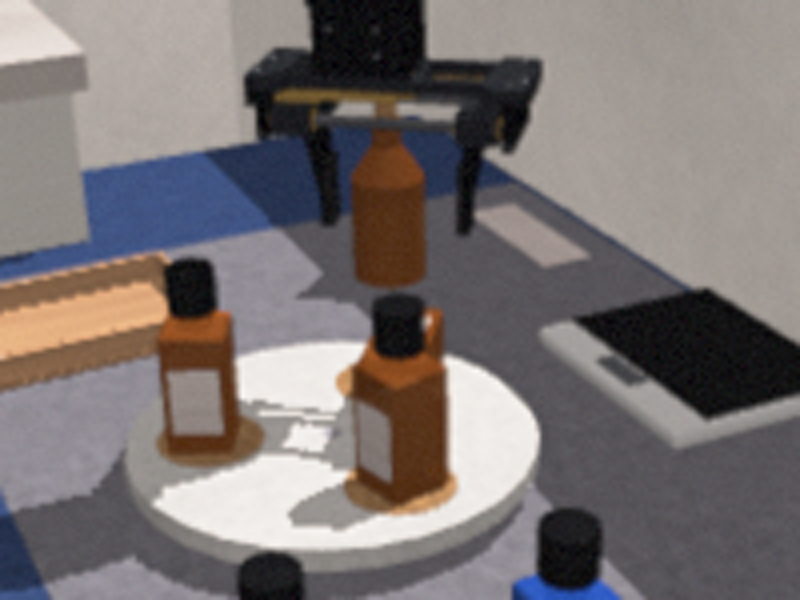

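The side view shows the fingers at crop (325,220) and (465,230), on either side of the tipped bottle, which is hidden behind keep_a at (400,400). Both standing bottles are clear. Descending now.

Call:
servo_tool(
  plan=[
    [1,[0,0.05,1.0],[0,0,0]],
    [1,[0,0,1.2],[0,0,0]],
    [1,[0,0,1.2],[0,0,0]],
    [1,[0,0,1.2],[0,0,0]],
    [1,[0,0,1.2],[0,0,0]],
    [1,[0,0,1.2],[0,0,0]],
    [1,[0,0,1.0],[0,0,0]],
    [1,[0,0,0.8],[0,0,0]],
    [1,[0,0,0.6],[0,0,0]],
    [1,[0,0,0.4],[0,0,0]],
    [1,[0,0,0],[0,0,0]],
  ],
)

```text
time_s: 4.63
tool_pos: [0.6106, 0.0808, 0.057]
tool_rot: [-180.0, -0.2, 52.1]
force: [-0.5, 0.4, -0.1]
grip_width: 0.087
```

```bash
python3 go.py 0.611 0.0705 0.044 51.5
```

```text
t 4.63 pos [0.6106 0.0808 0.057 ] rot [-1.7999e+02 -1.5000e-01  5.2130e+01] q [-36.7  24.2  33.1  99.8 -15.   60.4 -36.3] w 0.087 f [-0.5  0.4 -0.1]
shift cm [-0.79  0.66  1.3 ] turn [-0.01 -0.15  0.63]
```

Call:
servo_tool(
  plan=[
    [1,[-0.3,0.2,0.2],[0,0,0.2]],
    [1,[-0.3,0.2,0.3],[0,0,0.2]],
    [1,[-0.2,0.2,0.4],[0,0,0.1]],
    [1,[-0.1,0.1,0.3],[0,0,0]],
    [1,[0,0,0],[0,0,0]],
  ],
)

```text
time_s: 5.05
tool_pos: [0.6122, 0.0677, 0.0456]
tool_rot: [179.9, -0.3, 51.5]
force: [-0.1, 1.1, -0.5]
grip_width: 0.0871
```

```bash
python3 go.py 0.611 0.0705 0.044 51.5
```

```text
t 5.05 pos [0.6122 0.0677 0.0456] rot [179.87  -0.3   51.54] q [-35.5  24.9  33.1 100.5 -15.7  59.  -35.2] w 0.0871 f [-0.1  1.1 -0.5]
shift cm [ 0.14 -0.27  0.16] turn [ 0.13 -0.3   0.04]
```

Call:
servo_tool(
  plan=[
    [0.65,[0,-0.25,0.05],[0,0,0]],
    [0.65,[0,0,0],[0,0,0]],
    [0.55,[0,0,0],[0,0,0]],
    [0.5,[0,0,0],[0,0,0]],
    [0.4,[0,0,0],[0,0,0]],
    [0.3,[0,0,0],[0,0,0]],
    [0,[0,0,0],[0,0,0]],
    [0,[0,0,0],[0,0,0]],
    [0,[0,0,0],[0,0,0]],
  ],
  force=35,
)

```text
time_s: 5.8
tool_pos: [0.6107, 0.0699, 0.046]
tool_rot: [179.8, -0.4, 51.6]
force: [0.2, -0.3, -0.0]
grip_width: 0.0454
```

```bash
python3 go.py 0.611 0.0705 0.24 51.5
```

```text
t 5.8 pos [0.6107 0.0699 0.046 ] rot [179.83  -0.4   51.55] q [-35.8  24.6  33.1 100.7 -15.6  58.9 -35.4] w 0.0454 f [ 0.2 -0.3 -0. ]
shift cm [  0.2    0.04 -19.4 ] turn [ 0.17 -0.4   0.05]
```

Gripped, at an opening of 45 mm. Lifting.

Call:
servo_tool(
  plan=[
    [0,[0,0,-0.4],[0,0,0]],
    [0,[0,0,-0.8],[0,0,0]],
    [0,[0,0,-1.2],[0,0,0]],
    [0,[0,0,-1.5],[0,0,0]],
    [0,[0,0,-1.5],[0,0,0]],
    [0,[0,0,-1.5],[0,0,0]],
    [0,[0,0,-1.5],[0,0,0]],
    [0,[0,0,-1.5],[0,0,0]],
    [0,[0,0,-1.5],[0,0,0]],
    [0,[0,0,-1.5],[0,0,0]],
    [0,[0,0,-1.5],[0,0,0]],
    [0,[0,0,-1.5],[0,0,0]],
    [0,[0,0,-1.0],[0,0,0]],
    [0,[0,0,-0.5],[0,0,0]],
    [0,[0,0,0],[0,0,0]],
  ],
)

```text
time_s: 7.05
tool_pos: [0.6081, 0.067, 0.2394]
tool_rot: [179.8, -0.5, 51.3]
force: [-0.5, -0.3, -2.4]
grip_width: 0.0458
```

```bash
python3 go.py 0.44 0.345 0.24 3.7; python3 -c "
from h import *
i=cam('side')['image']
cv2.imwrite('pics/s2.png',cv2.resize(i[60:260,180:440],None,fx=3,fy=3,interpolation=cv2.INTER_CUBIC))"
```

```text
t 7.05 pos [0.6081 0.067  0.2394] rot [179.75  -0.53  51.35] q [-38.8  14.4  36.3  89.2  -8.9  78.7 -40.4] w 0.0458 f [-0.5 -0.3 -2.4]
shift cm [ 11.21 -30.49  -0.09] turn [ 1.000e-02 -6.100e-01  4.765e+01]
```

View pics/s2.png

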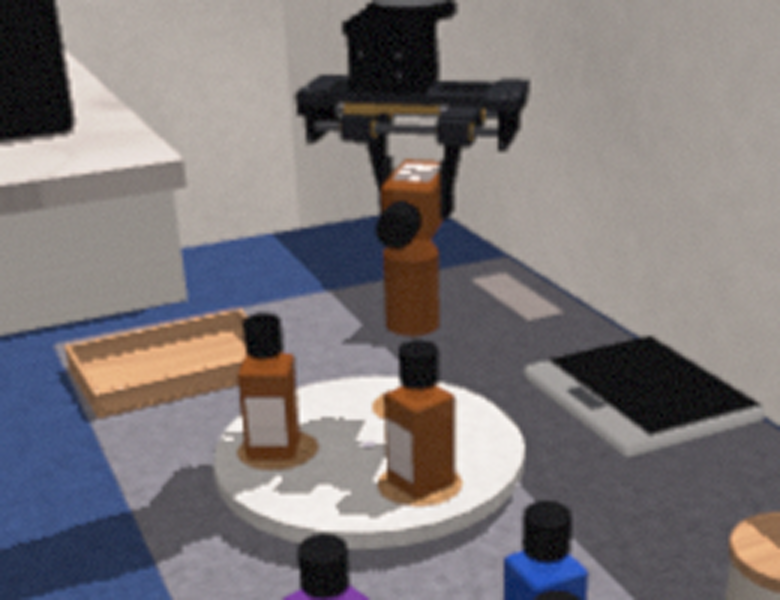

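The side view shows the tipped bottle held about level at crop (410,200). Both standing bottles are still on their discs at (268,400) and (420,430), and the free disc's edge is at (380,405). Turning to line up with the tray.

Call:
servo_tool(
  plan=[
    [0,[0,0,0],[0,0,3]],
    [0,[0,0,0],[0,0,5]],
    [0,[0,0,0],[0,0,6]],
    [0,[0,0,0],[0,0,6]],
    [0,[0,0,0],[0,0,6]],
    [0,[0,0,0],[0,0,6]],
    [0,[0,0,0],[0,0,6]],
    [0,[0,0,0],[0,0,4]],
    [0,[0,0,0],[0,0,2]],
    [0,[0,0,0],[0,0,0]],
  ],
)

```text
time_s: 7.93
tool_pos: [0.6015, 0.0662, 0.2273]
tool_rot: [-180.0, 0.6, 5.1]
force: [0.6, -0.5, -2.1]
grip_width: 0.0463
```

```bash
python3 go.py 0.45 0.346 0.2 3.7
```

```text
t 7.93 pos [0.6015 0.0662 0.2273] rot [-179.99    0.57    5.06] q [-43.7  15.8  42.5  90.3 -10.8  78.7 -85. ] w 0.0463 f [ 0.6 -0.5 -2.1]
shift cm [-12.59 -29.21   2.87] turn [-0.01  0.57  1.36]
```

Call:
servo_tool(
  plan=[
    [0,[-0.4,-1.0,-0.1],[0,0,0.1]],
    [0,[-0.8,-1.8,-0.1],[0,0,0.1]],
    [0,[-0.9,-2.1,-0.1],[0,0,0.1]],
    [0,[-0.9,-2.1,-0.1],[0,0,0.1]],
    [0,[-0.9,-2.1,-0.1],[0,0,0.1]],
    [0,[-0.9,-2.1,-0.1],[0,0,0.1]],
    [0,[-0.9,-2.1,0],[0,0,0.1]],
    [0,[-0.9,-2.1,0],[0,0,0.1]],
    [0,[-0.9,-2.1,0],[0,0,0.1]],
    [0,[-0.9,-2.1,0],[0,0,0.1]],
    [0,[-0.9,-2.1,0],[0,0,0.1]],
    [0,[-0.9,-2.1,0],[0,0,0.1]],
    [0,[-0.9,-2.1,0],[0,0,0.1]],
    [0,[-0.6,-1.4,0],[0,0,0.1]],
    [0,[-0.3,-0.8,0],[0,0,0]],
    [0,[0,0,0],[0,0,0]],
  ],
)

```text
time_s: 9.27
tool_pos: [0.4453, 0.3433, 0.2201]
tool_rot: [179.3, 1.7, 4.4]
force: [-0.4, 0.5, -1.8]
grip_width: 0.0459
```

```bash
python3 go.py 0.45 0.346 0.04 3.7
```

```text
t 9.27 pos [0.4453 0.3433 0.2201] rot [179.27   1.66   4.41] q [ -67.8    9.7   31.3   95.6   -5.4   77.9 -121.2] w 0.0459 f [-0.4  0.5 -1.8]
shift cm [ 1.01 -0.46 17.99] turn [0.74 1.65 0.72]
```

Call:
servo_tool(
  plan=[
    [0,[0.1,0,0.6],[0.1,0.3,0.1]],
    [0,[0.1,0,1.0],[0.1,0.3,0.1]],
    [0,[0.1,0,1.2],[0.1,0.3,0.1]],
    [0,[0.1,0,1.2],[0.1,0.3,0.1]],
    [0,[0.1,0,1.2],[0.1,0.2,0.1]],
    [0,[0.1,0,1.2],[0.1,0,0]],
    [0,[0.1,0,1.2],[0,0,0]],
    [0,[0.1,0,1.2],[0,0,0]],
    [0,[0,0,1.2],[0,0,0]],
    [0,[0,0,1.2],[0,0,0]],
    [0,[0,0,1.2],[0,0,0]],
    [0,[0,0,1.0],[0,0,0]],
    [0,[0,0,0.7],[0,0,0]],
    [0,[0,0,0.4],[0,0,0]],
    [0,[0,0,0],[0,0,0]],
  ],
)

```text
time_s: 10.52
tool_pos: [0.4624, 0.3241, 0.0611]
tool_rot: [179.3, -0.0, 2.8]
force: [-0.3, -0.2, -2.5]
grip_width: 0.0458
```

```bash
python3 go.py 0.45 0.346 0.017 3.7; python3 -c "
from h import *
i=cam('side')['image']
a=cv2.resize(i[110:230,170:310],None,fx=4,fy=4,interpolation=cv2.INTER_CUBIC)
cv2.imwrite('pics/s3.png',a)"
```

```text
t 10.52 pos [0.4624 0.3241 0.0611] rot [ 1.7934e+02 -3.0000e-02  2.8400e+00] q [ -64.8   17.6   30.9  106.6   -9.8   58.9 -117. ] w 0.0458 f [-0.3 -0.2 -2.5]
shift cm [-1.13 -2.3   4.38] turn [ 0.66 -0.02 -0.86]
```

View pics/s3.png

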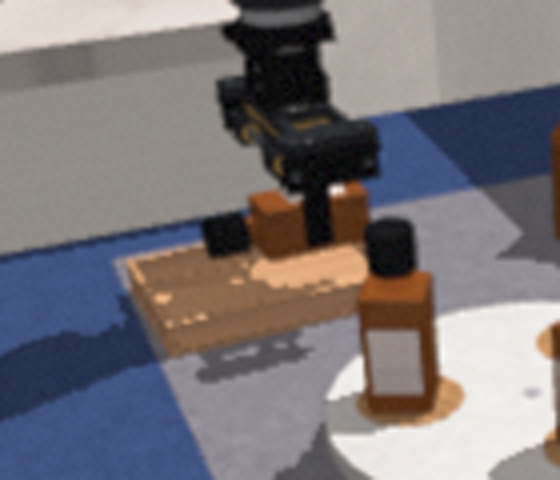

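The bottle is level over the tray at crop (308,220), with its cap at (227,236). It has drifted 2 cm in y, so I'll correct that before lowering the rest of the way.

Call:
servo_tool(
  plan=[
    [0,[-0.3,-0.6,0],[0.2,0,-0.2]],
    [0,[-0.3,-0.6,0],[0.2,0,-0.2]],
    [0,[-0.3,-0.6,0.2],[0.2,0,-0.2]],
    [0,[-0.3,-0.5,0.3],[0.1,0,-0.2]],
    [0,[-0.1,-0.2,0.4],[0,0,0]],
    [0,[0,-0.1,0.5],[0,0,0]],
    [0,[0,-0.1,0.5],[0,0,0]],
    [0,[0,-0.1,0.5],[0,0,0]],
    [0,[0,0,0.4],[0,0,0]],
    [0,[0,0,0],[0,0,0]],
  ],
)

```text
time_s: 11.4
tool_pos: [0.4472, 0.3577, 0.0332]
tool_rot: [-179.6, -0.3, 3.9]
force: [-0.9, -0.4, -1.7]
grip_width: 0.0458
```

```bash
python3 go.py 0.45 0.346 0.017 3.7
```

```text
t 11.4 pos [0.4472 0.3577 0.0332] rot [-179.62   -0.25    3.9 ] q [ -66.1   20.    29.1  107.2  -11.9   55.3 -117.8] w 0.0458 f [-0.9 -0.4 -1.7]
shift cm [0.19 1.2  1.62] turn [-0.38 -0.25  0.2 ]
```

Call:
servo_tool(
  plan=[
    [0,[0,0.3,0.2],[-0.2,0,0]],
    [0,[0,0.3,0.2],[-0.1,0,0]],
    [0,[0,0.2,0.3],[0,0,0]],
    [0,[0,0,0.3],[0,0,0]],
    [0,[0,0,0.3],[0,0,0]],
    [0,[0,0,0.2],[0,0,0]],
    [0,[0,0,0],[0,0,0]],
  ],
)

```text
time_s: 11.98
tool_pos: [0.4488, 0.3473, 0.0164]
tool_rot: [180.0, -0.3, 3.8]
force: [0.1, -0.6, -1.8]
grip_width: 0.0459
```

```bash
python3 go.py 0.45 0.346 0.017 3.7
```

```text
t 11.98 pos [0.4488 0.3473 0.0164] rot [180.    -0.26   3.75] q [ -65.3   20.9   29.   108.4  -12.3   53.6 -116.9] w 0.0459 f [ 0.1 -0.6 -1.8]
shift cm [ 0.11  0.13 -0.06] turn [ 0.   -0.26  0.05]
```

Call:
servo_tool(
  plan=[
    [0,[0,0,0.15],[0,0,0]],
    [0,[0,0,0.15],[0,0,0]],
    [0,[0,0,0.1],[0,0,0]],
    [0,[0,0,0],[0,0,0]],
  ],
)

```text
time_s: 12.32
tool_pos: [0.4491, 0.3475, 0.0164]
tool_rot: [-180.0, -0.2, 3.8]
force: [-0.1, -0.3, -1.6]
grip_width: 0.0457
```

Call:
servo_tool(
  plan=[
    [0,[0,0,0.3],[0,0,0]],
    [0,[0,0,0.4],[0,0,0]],
    [0,[0,0,0.4],[0,0,0]],
  ],
)

```text
time_s: 12.57
tool_pos: [0.4495, 0.348, 0.0158]
tool_rot: [-179.8, 0.1, 3.9]
force: [-10.4, -7.9, 29.6]
grip_width: 0.0457
```

Pushing down gives 30 N upward, so the bottle is on the tray floor. I'll back off and release.

Call:
servo_tool(
  plan=[
    [0,[0,0,0],[0,0,0]],
    [0,[0,0,0],[0,0,0]],
    [0.56,[0,0,0],[0,0,0]],
    [0.62,[0,0,0],[0,0,0]],
    [0.72,[0,0,0],[0,0,0]],
    [0.75,[0,0,0],[0,0,0]],
    [0.75,[0,0,0],[0,0,0]],
    [0.75,[0,0,0],[0,0,0]],
  ],
)

```text
time_s: 13.23
tool_pos: [0.4512, 0.3499, 0.0171]
tool_rot: [-179.6, -0.1, 3.9]
force: [0.1, -0.3, -0.8]
grip_width: 0.0643
```

```bash
python3 go.py 0.45 0.346 0.25 3.7; python3 -c "
from h import *
i=cam('side')['image']
a=cv2.resize(i[110:230,170:310],None,fx=4,fy=4,interpolation=cv2.INTER_CUBIC)
cv2.imwrite('pics/s4.png',a)"
```

```text
t 13.23 pos [0.4512 0.3499 0.0171] rot [-1.7964e+02 -9.0000e-02  3.9500e+00] q [ -64.9   21.2   28.8  107.9  -12.8   53.7 -116.2] w 0.0643 f [ 0.1 -0.3 -0.8]
shift cm [ -0.11   0.23 -23.29] turn [-0.36 -0.09  0.25]
```

View pics/s4.png

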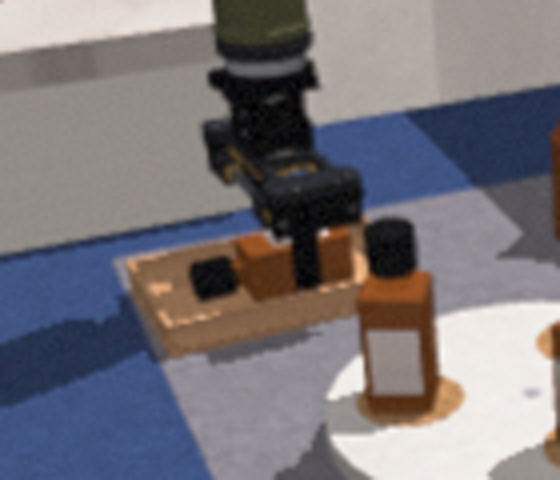

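The bottle lies on the tray floor, with its body at crop (295,265) and its cap at (213,278), and the jaws are open. Raising clear.

Call:
servo_tool(
  plan=[
    [0.75,[0,0.1,-0.4],[0,0,0]],
    [0.75,[0,0,-0.6],[0,0,0]],
    [0.75,[0,0,-0.8],[0,0,0]],
    [0.75,[0,0,-1.0],[0,0,0]],
    [0.75,[0,0,-1.2],[0,0,0]],
    [0.75,[0,0,-1.2],[0,0,0]],
    [0.75,[0,0,-1.5],[0,0,0]],
    [0.75,[0,0,-1.5],[0,0,0]],
    [0.75,[0,0,-2],[0,0,0]],
    [0.75,[0,0,-2],[0,0,0]],
    [0.75,[0,0,-2],[0,0,0]],
    [0.75,[0,0,-2],[0,0,0]],
    [0.75,[0,0,-2],[0,0,0]],
    [0.75,[0,0,-2],[0,0,0]],
    [0.75,[0,0,-2],[0,0,0]],
    [0.75,[0,0,-1.5],[0,0,0]],
    [0.75,[0,0,0],[0,0,0]],
  ],
)

```text
time_s: 14.7
tool_pos: [0.4525, 0.3452, 0.2852]
tool_rot: [-179.0, -0.7, 3.7]
force: [0.4, -0.1, -0.2]
grip_width: 0.0652
```

```bash
python3 go.py 0.5008 -0.358 0.25 58; python3 -c "
from h import *
i=cam('top')['image']
a=cv2.resize(i[150:310,140:300],None,fx=3,fy=3,interpolation=cv2.INTER_CUBIC)
cv2.imwrite('pics/t5.png',a)"
```

```text
t 14.7 pos [0.4525 0.3452 0.2852] rot [-178.98   -0.69    3.72] q [ -68.6    6.4   31.7   91.4   -3.8   82.  -122.9] w 0.0652 f [ 0.4 -0.1 -0.2]
shift cm [ 0.22 70.53  2.27] turn [ -0.61  -1.12 -54.27]
```

Call:
servo_tool(
  plan=[
    [0.75,[0,1.5,0],[0,0,0]],
    [0.75,[0,3,0],[0,0,0]],
    [0.75,[0,3.2,0],[0,0,-1]],
    [0.75,[0.1,3.2,0],[0,0,0]],
    [0.75,[0.1,3.2,0],[0,0,0]],
    [0.75,[0.1,3.2,0],[0,0,0]],
    [0.75,[0.1,3.2,0],[0,0,0]],
    [0.75,[0.1,3.2,0],[0,0,0]],
    [0.75,[0.1,3.2,0],[0,0,0]],
    [0.75,[0.1,3.2,0],[0,0,0]],
    [0.75,[0.1,3.2,0],[0,0,0]],
    [0.75,[0.1,3.2,0],[0,0,0]],
    [0.75,[0.1,3.2,0],[0,0,0]],
    [0.75,[0.1,3.2,0],[0,0,0]],
    [0.75,[0.1,3.2,0],[0,0,0]],
    [0.75,[0.1,3.2,0],[0,0,0]],
    [0.75,[0,3.2,0],[0,0,0]],
    [0.75,[0,3.2,0],[0,0,0]],
    [0.75,[0,2,0],[0,0,0]],
    [0.75,[0,0,0],[0,0,0]],
  ],
)

```text
time_s: 16.42
tool_pos: [0.4854, -0.275, 0.2492]
tool_rot: [-179.0, 1.5, 4.5]
force: [-0.2, 0.2, -1.6]
grip_width: 0.0652
```

Call:
servo_tool(
  plan=[
    [0.75,[0,0,0],[0,0,-3]],
    [0.75,[0,0,0],[0,0,-6]],
    [0.75,[0,0,0],[0,0,-6]],
    [0.75,[0,0,0],[0,0,-6]],
    [0.75,[0,0,0],[0,0,-6]],
    [0.75,[0,0,0],[0,0,-6]],
    [0.75,[0,0,0],[0,0,-6]],
    [0.75,[0,0,0],[0,0,-6]],
    [0.75,[0,0,0],[0,0,-4]],
    [0.75,[0,0,0],[0,0,-1]],
    [0.75,[0,0,0],[0,0,0]],
  ],
)

```text
time_s: 17.33
tool_pos: [0.4665, -0.2736, 0.2368]
tool_rot: [-176.5, 0.2, 56.2]
force: [-0.2, -0.0, 0.2]
grip_width: 0.0655
```

```bash
python3 go.py 0.501 -0.358 0.22 58
```

```text
t 17.33 pos [ 0.4665 -0.2736  0.2368] rot [-176.55    0.22   56.18] q [-23.2  10.7  57.8  96.3  -8.9  81.5   2.2] w 0.0655 f [-0.2 -0.   0.2]
shift cm [-5.09  7.65  1.24] turn [-3.46  0.17 -1.83]
```

Call:
servo_tool(
  plan=[
    [0.75,[-0.8,1.2,0],[-0.7,0,-0.3]],
    [0.75,[-0.9,1.4,0.1],[-0.7,0,-0.3]],
    [0.75,[-0.9,1.4,0.1],[-0.7,0,-0.3]],
    [0.75,[-0.9,1.4,0.1],[-0.7,0,-0.3]],
    [0.75,[-0.8,1.2,0.1],[-0.4,0,-0.3]],
    [0.75,[-0.4,0.6,0],[0,0,0]],
    [0.75,[0,0,0],[0,0,0]],
  ],
)

```text
time_s: 17.92
tool_pos: [0.4987, -0.3509, 0.2267]
tool_rot: [-179.4, -0.0, 57.2]
force: [0.9, -0.1, 0.0]
grip_width: 0.0653
```

```bash
python3 go.py 0.501 -0.358 0.16 58;  python3 -c "
from h import *
i=cam('side')['image']
a=cv2.resize(i[130:330,250:450],None,fx=3,fy=3,interpolation=cv2.INTER_CUBIC)
j=cam('top')['image']
cv2.imwrite('pics/s6.png',a)
c=cam('top','t6.png');print(w2px(c,[.501,-.358,.132]))"
```

```text
t 17.92 pos [ 0.4987 -0.3509  0.2267] rot [-1.7941e+02 -1.0000e-02  5.7200e+01] q [-12.2  20.1  56.9  90.  -16.9  79.7  13.5] w 0.0653 f [ 0.9 -0.1  0. ]
shift cm [-0.47  0.65  6.66] turn [-0.59 -0.01 -0.8 ]
[465.53118992 228.09214413]
```

View pics/s6.png

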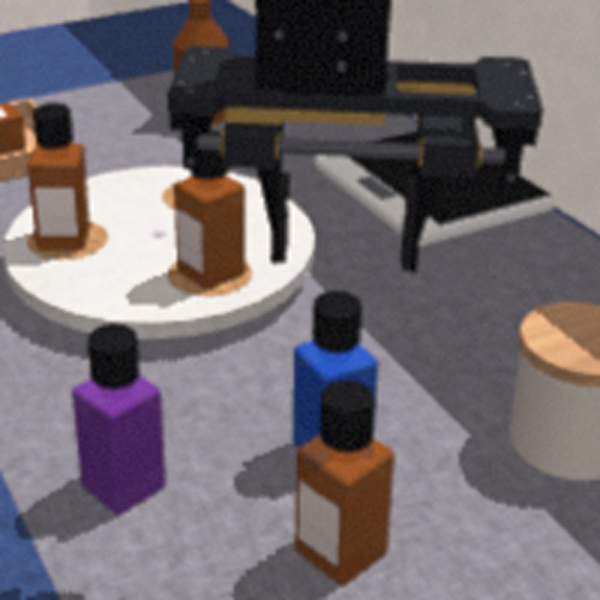

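The side view shows the fingers at crop (278,255) and (410,262), above the spare's cap at (348,395). The other bottles haven't moved. Descending in two stages.

Call:
servo_tool(
  plan=[
    [0.75,[-0.3,0.3,0.5],[-0.3,0,-0.3]],
    [0.75,[-0.1,0.2,0.8],[-0.2,0,-0.3]],
    [0.75,[0,0.1,1.0],[0,0,-0.2]],
    [0.75,[0,0,1.0],[0,0,0]],
    [0.75,[0,0,1.0],[0,0,0]],
    [0.75,[0,0,0.7],[0,0,0]],
    [0.75,[0,0,0.4],[0,0,0]],
    [0.75,[0,0,0],[0,0,0]],
  ],
)

```text
time_s: 18.73
tool_pos: [0.5019, -0.3518, 0.1659]
tool_rot: [-179.8, -0.3, 58.4]
force: [0.3, 0.0, -0.0]
grip_width: 0.065
```

```bash
python3 go.py 0.501 -0.3575 0.1 58
```

```text
t 18.73 pos [ 0.5019 -0.3518  0.1659] rot [-179.78   -0.29   58.4 ] q [-10.7  22.8  55.1  94.4 -19.6  73.3  16.5] w 0.065 f [ 0.3  0.  -0. ]
shift cm [-0.56  0.25  6.59] turn [-0.22 -0.29  0.4 ]
```

Call:
servo_tool(
  plan=[
    [0.75,[-0.4,0.2,0.4],[-0.2,-0.2,0.3]],
    [0.75,[-0.2,0.1,0.7],[0,0,0]],
    [0.75,[-0.1,0,0.9],[0,0,0]],
    [0.75,[0,0,1.0],[0,0,0]],
    [0.75,[0,0,1.0],[0,0,0]],
    [0.75,[0,0,0.8],[0,0,0]],
    [0.75,[0,0,0.6],[0,0,0]],
    [0.75,[0,0,0.4],[0,0,0]],
    [0.75,[0,0,0],[0,0,0]],
  ],
)

```text
time_s: 19.48
tool_pos: [0.5004, -0.3604, 0.1012]
tool_rot: [-180.0, -0.0, 58.0]
force: [0.3, -0.2, 0.3]
grip_width: 0.0653
```

```bash
python3 go.py 0.501 -0.3575 0.1 58
```

```text
t 19.48 pos [ 0.5004 -0.3604  0.1012] rot [-1.7997e+02 -3.0000e-02  5.8030e+01] q [ -8.1  26.8  53.   97.9 -23.   67.   19.1] w 0.0653 f [ 0.3 -0.2  0.3]
shift cm [ 0.28 -0.1   0.12] turn [-0.03 -0.03  0.03]
```

Call:
servo_tool(
  plan=[
    [0.65,[0.25,0,0.1],[0,0,0]],
    [0.55,[0.1,0,0],[0,0,0]],
    [0.5,[0,0,0],[0,0,0]],
    [0.45,[0,0,0],[0,0,0]],
    [0.42,[0,0,0],[0,0,0]],
    [0.39,[0,0,0],[0,0,0]],
    [0.36,[0,0,0],[0,0,0]],
    [0.33,[0,0,0],[0,0,0]],
    [0,[0,0,0],[0,0,0]],
    [0,[0,0,0],[0,0,0]],
    [0,[0,0,0],[0,0,0]],
  ],
  force=35,
)

```text
time_s: 20.4
tool_pos: [0.5032, -0.3573, 0.1017]
tool_rot: [179.9, -0.1, 58.1]
force: [-0.4, -0.3, -0.6]
grip_width: 0.0331
```

Call:
servo_tool(
  plan=[
    [0,[0,0,-0.3],[0,0,0]],
    [0,[0,0,-0.5],[0,0,0]],
    [0,[0,0,-0.8],[0,0,0]],
    [0,[0,0,-0.8],[0,0,0]],
    [0,[0,0,-0.4],[0,0,0]],
    [0,[0,0,0],[0,0,0]],
  ],
)

```text
time_s: 20.9
tool_pos: [0.5021, -0.3565, 0.1308]
tool_rot: [-179.9, -0.1, 58.0]
force: [-0.2, 0.3, -4.1]
grip_width: 0.0333
```

```bash
python3 go.py 0.5 -0.36 0.33 58;  python3 -c "
from h import *
i=cam('side')['image']
a=cv2.resize(i[130:330,250:450],None,fx=3,fy=3,interpolation=cv2.INTER_CUBIC)
cv2.imwrite('pics/s7.png',a)"
```

```text
t 20.9 pos [ 0.5021 -0.3565  0.1308] rot [-1.799e+02 -5.000e-02  5.805e+01] q [ -9.5  25.   54.1  96.3 -21.4  69.8  17.7] w 0.0333 f [-0.2  0.3 -4.1]
shift cm [ -0.39  -0.03 -19.92] turn [-0.1  -0.05  0.05]
```

View pics/s7.png

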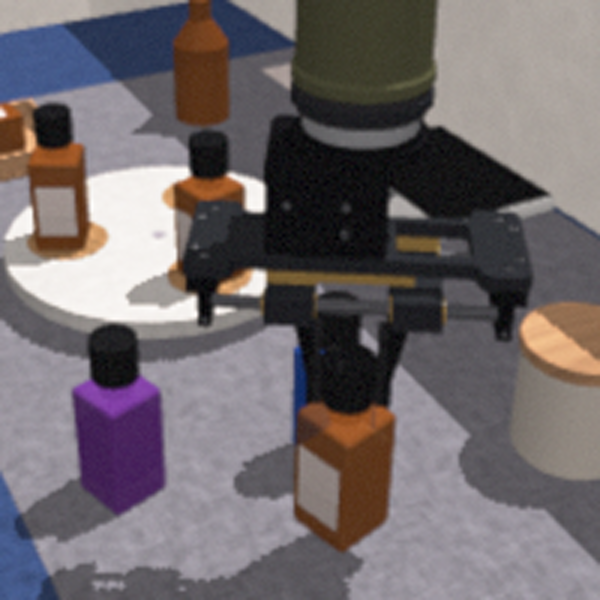

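The spare is held upright by its cap at crop (345,470), with its base off the table and the blue bottle untouched. Raising above the tops of the standing bottles.

Call:
servo_tool(
  plan=[
    [0,[0,0,-0.6],[0,0,0]],
    [0,[0,0,-1.0],[0,0,0]],
    [0,[0,0,-1.4],[0,0,0]],
    [0,[0,0,-1.5],[0,0,0]],
    [0,[0,0,-1.5],[0,0,0]],
    [0,[0,0,-1.5],[0,0,0]],
    [0,[0,0,-1.5],[0,0,0]],
    [0,[0,0,-1.5],[0,0,0]],
    [0,[0,0,-1.5],[0,0,0]],
    [0,[0,0,-1.5],[0,0,0]],
    [0,[0,0,-1.5],[0,0,0]],
    [0,[0,0,-1.5],[0,0,0]],
    [0,[0,0,-1.2],[0,0,0]],
    [0,[0,0,-0.8],[0,0,0]],
    [0,[0,0,-0.4],[0,0,0]],
    [0,[0,0,0],[0,0,0]],
  ],
)

```text
time_s: 22.28
tool_pos: [0.4991, -0.3576, 0.3373]
tool_rot: [-179.9, -0.1, 57.8]
force: [0.0, -0.5, -3.5]
grip_width: 0.0333
```

```bash
python3 go.py 0.604 0.0875 0.32 52
```

```text
t 22.28 pos [ 0.4991 -0.3576  0.3373] rot [-1.7995e+02 -6.0000e-02  5.7790e+01] q [-11.4  18.1  58.2  79.2 -15.4  91.1  13. ] w 0.0333 f [ 0.  -0.5 -3.5]
shift cm [ 43.25 -14.85   1.79] turn [-0.06 -0.06  5.79]
```

Call:
servo_tool(
  plan=[
    [0,[0.8,-0.3,0],[0,0,0]],
    [0,[1.5,-0.5,0],[0,0,0]],
    [0,[2.2,-0.8,0],[0,0,0]],
    [0,[2.5,-0.9,0],[0,0,0]],
    [0,[2.5,-0.9,0],[0,0,0]],
    [0,[2.5,-0.9,0],[0,0,0]],
    [0,[2.5,-0.9,0],[0,0,0]],
    [0,[2.5,-0.9,0],[0,0,0]],
    [0,[2.5,-0.9,0],[0,0,0]],
    [0,[2.5,-0.9,0],[0,0,0]],
    [0,[2.5,-0.9,0],[0,0,0]],
    [0,[2.5,-0.9,0],[0,0,0]],
    [0,[2.5,-0.9,0],[0,0,0]],
    [0,[2.5,-0.9,0],[0,0,0]],
    [0,[2.5,-0.9,0],[0,0,0]],
    [0,[2.2,-0.8,0],[0,0,0]],
    [0,[1.6,-0.5,0],[0,0,0]],
    [0,[0.9,-0.3,0],[0,0,0]],
    [0,[0.3,0,0],[0,0,0]],
    [0,[0,0,0],[0,0,0]],
  ],
)

```text
time_s: 23.95
tool_pos: [0.5843, 0.0829, 0.3195]
tool_rot: [-178.4, 0.6, 57.8]
force: [0.2, 0.4, -4.1]
grip_width: 0.0331
```

```bash
python3 go.py 0.604 0.0875 0.25 52; python3 -c "
from h import *
c=cam('top'); i=c['image']
cv2.imwrite('pics/t8.png',cv2.resize(i[150:300,230:380],None,fx=4,fy=4,interpolation=cv2.INTER_CUBIC))"
```

```text
t 23.95 pos [0.5843 0.0829 0.3195] rot [-178.37    0.62   57.84] q [-48.2  13.1  46.1  82.9  -9.8  89.6 -34.7] w 0.0331 f [ 0.2  0.4 -4.1]
shift cm [1.51 1.61 6.89] turn [-1.59  0.7   5.84]
```

```bash
python3 - <<'E'
from h import *
c=cam('side'); i=c['image']; r=cv2.imread('pics/side0.png')
for n,(u,v) in dict(a=(320,183),b=(268,173)).items():
    T=r[v-9:v+40,u-13:u+13]
    S=i[v-25:v+56,u-29:u+29]
    m=cv2.matchTemplate(S,T,cv2.TM_CCOEFF_NORMED); print(n,np.array(cv2.minMaxLoc(m)[3])-16,m.max())
t=cv2.imread('pics/t6.png')
cv2.imwrite('pics/t6c.png',cv2.resize(t[160:280,240:360],None,fx=5,fy=5,interpolation=cv2.INTER_CUBIC))
E
```

```text
a [0 0] 0.91433716
b [0 0] 0.9387089
```

View pics/t6c.png

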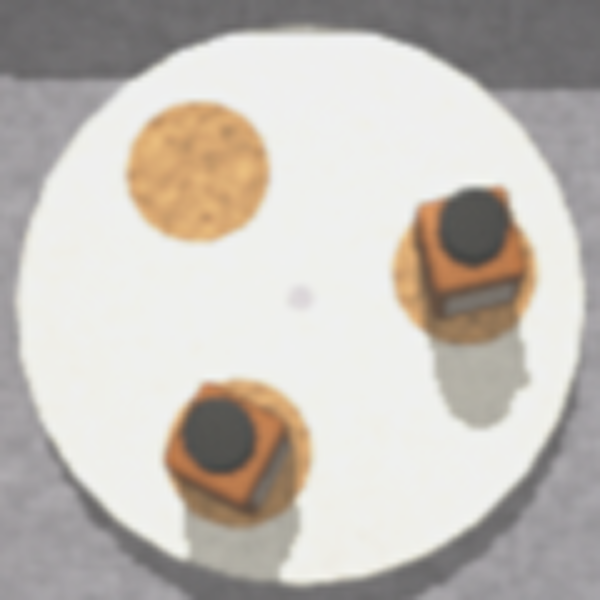

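In the earlier top view the empty disc is fully visible, centred at crop (198,171), which is full-frame (279.2,193.8). Both kept bottles are centred on their discs, and template matching against the first side image shows they haven't moved.

```bash
python3 - <<'E'
from h import *
c=cam('top'); print(px2w(c,279.2,193.8,.036))
E
python3 go.py 0.604 0.0875 0.25 57.8
```

```text
[0.60621039 0.08706823 0.036     ]
t 24.1 pos [0.5843 0.0804 0.3201] rot [-178.41    0.6    57.65] q [-48.1  13.   46.2  83.   -9.8  89.6 -34.7] w 0.0334 f [ 0.3  0.1 -3.6]
shift cm [1.73 1.48 6.95] turn [-1.6   0.59 -0.16]
```

Call:
servo_tool(
  plan=[
    [0,[0.4,0.3,0],[-0.5,0.2,0]],
    [0,[0.5,0.4,0.2],[-0.5,0.2,0]],
    [0,[0.4,0.4,0.4],[-0.4,0.1,0]],
    [0,[0.2,0.2,0.6],[0,0,0]],
    [0,[0,0,0.8],[0,0,0]],
    [0,[0,0,1.0],[0,0,0]],
    [0,[0,0,1.0],[0,0,0]],
    [0,[0,0,1.0],[0,0,0]],
    [0,[0,0,0.8],[0,0,0]],
    [0,[0,0,0.4],[0,0,0]],
    [0,[0,0,0],[0,0,0]],
  ],
)

```text
time_s: 25.02
tool_pos: [0.6041, 0.0796, 0.2502]
tool_rot: [-179.9, 0.2, 57.1]
force: [-0.5, 1.2, -4.1]
grip_width: 0.0333
```

```bash
python3 go.py 0.605 0.0873 0.16 57.8
```

```text
t 25.02 pos [0.6041 0.0796 0.2502] rot [-1.7991e+02  1.7000e-01  5.7080e+01] q [-47.3  15.9  45.7  88.2 -11.4  80.9 -33.8] w 0.0333 f [-0.5  1.2 -4.1]
shift cm [ 0.72 -0.33  9.02] turn [-0.1   0.17 -0.72]
```

Call:
servo_tool(
  plan=[
    [0,[0.3,-0.1,0.4],[0,0,-0.2]],
    [0,[0.2,-0.1,0.7],[0,0,-0.2]],
    [0,[0.1,-0.1,0.9],[0,0,-0.1]],
    [0,[0,0,1.0],[0,0,0]],
    [0,[0,0,1.0],[0,0,0]],
    [0,[0,0,1.0],[0,0,0]],
    [0,[0,0,1.0],[0,0,0]],
    [0,[0,0,0.9],[0,0,0]],
    [0,[0,0,0.7],[0,0,0]],
    [0,[0,0,0.5],[0,0,0]],
    [0,[0,0,0.3],[0,0,0]],
    [0,[0,0,0],[0,0,0]],
  ],
)

```text
time_s: 26.02
tool_pos: [0.6044, 0.0873, 0.1566]
tool_rot: [-179.9, 0.2, 57.7]
force: [0.8, -0.2, -3.0]
grip_width: 0.033
```

```bash
python3 go.py 0.605 0.0873 0.138 57.8
```

```text
t 26.02 pos [0.6044 0.0873 0.1566] rot [-179.89    0.2    57.67] q [-46.5  19.7  44.1  95.2 -14.3  71.2 -31.8] w 0.033 f [ 0.8 -0.2 -3. ]
shift cm [0.04 0.05 1.86] turn [-0.11  0.2  -0.13]
```

Call:
servo_tool(
  plan=[
    [0,[0,0,0.3],[0,0,0]],
    [0,[0,0,0.3],[0,0,0]],
    [0,[0,0,0.3],[0,0,0]],
    [0,[0,0,0.3],[0,0,0]],
    [0,[0,0,0.2],[0,0,0]],
    [0,[0,0,0.2],[0,0,0]],
    [0,[0,0,0],[0,0,0]],
    [0,[0,0,0],[0,0,0]],
  ],
)

```text
time_s: 26.68
tool_pos: [0.6058, 0.0874, 0.1407]
tool_rot: [180.0, 0.0, 57.7]
force: [-0.6, -0.1, -3.0]
grip_width: 0.0331
```

```bash
python3 go.py 0.605 0.0873 0.138 57.8; python3 -c "
from h import *
i=cam('side')['image']
cv2.imwrite('pics/s9.png',cv2.resize(i[120:260,230:390],None,fx=4,fy=4,interpolation=cv2.INTER_CUBIC))"
```

```text
t 26.68 pos [0.6058 0.0874 0.1407] rot [1.7997e+02 5.0000e-02 5.7670e+01] q [-46.2  20.6  43.8  96.1 -15.   69.4 -31.2] w 0.0331 f [-0.6 -0.1 -3. ]
shift cm [-0.05 -0.07  0.27] turn [ 0.03  0.05 -0.13]
```

View pics/s9.png

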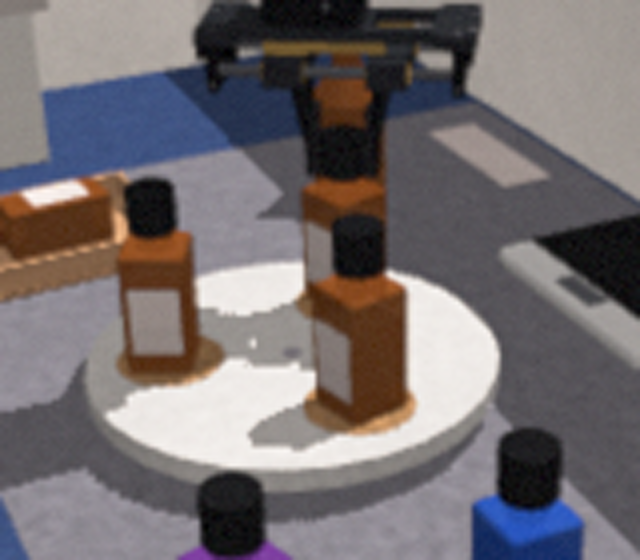

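The spare is upright just above the free disc at crop (345,220), behind keep_a, and the jaws clear the other bottles. About 3 mm remain to lower.

Call:
servo_tool(
  plan=[
    [0,[0,0,0.15],[0,0,0]],
    [0,[0,0,0.15],[0,0,0]],
    [0,[0,0,0.15],[0,0,0]],
    [0,[0,0,0.15],[0,0,0]],
    [0,[0,0,0],[0,0,0]],
  ],
)

```text
time_s: 27.15
tool_pos: [0.6078, 0.0871, 0.1382]
tool_rot: [179.8, -0.2, 57.7]
force: [-0.2, 0.3, -3.7]
grip_width: 0.0334
```

Call:
servo_tool(
  plan=[
    [0,[-0.1,-0.15,0.15],[0,0,0]],
    [0,[0,0,0.2],[0,0,0]],
    [0,[0,0,0.15],[0,0,0]],
    [0,[0,0,0],[0,0,0]],
  ],
)

```text
time_s: 27.48
tool_pos: [0.6086, 0.0867, 0.1378]
tool_rot: [179.6, -0.5, 57.6]
force: [-0.2, 0.1, -3.5]
grip_width: 0.0331
```

Call:
servo_tool(
  plan=[
    [0,[-0.15,-0.2,0.25],[0,-0.2,0]],
    [0,[-0.1,-0.1,0.3],[0,-0.2,0]],
    [0,[0,0,0.2],[0,0,0]],
  ],
)

```text
time_s: 27.73
tool_pos: [0.61, 0.0872, 0.1375]
tool_rot: [179.1, -0.6, 57.6]
force: [-3.9, -1.8, 8.8]
grip_width: 0.0332
```

Contact at the expected height: 9 N upward with the TCP at 0.1375. Relaxing and releasing.

Call:
servo_tool(
  plan=[
    [0,[0,0,0],[0.3,-0.2,0]],
    [0,[0,0,0],[0.3,-0.2,0]],
    [0,[0,0,0],[0,0,0]],
    [0.4,[0,0,0],[0,0,0]],
    [0.45,[0,0,0],[0,0,0]],
    [0.55,[0,0,0],[0,0,0]],
    [0.7,[0,0,0],[0,0,0]],
    [0.8,[0,0,0],[0,0,0]],
    [0.8,[0,0,0],[0,0,0]],
  ],
)

```text
time_s: 28.48
tool_pos: [0.6099, 0.088, 0.1366]
tool_rot: [179.7, -0.2, 57.7]
force: [0.6, 0.1, 0.0]
grip_width: 0.0583
```

```bash
python3 go.py 0.605 0.0873 0.25 57.8
```

```text
t 28.48 pos [0.6099 0.088  0.1366] rot [179.73  -0.22  57.65] q [-45.9  21.   43.6  96.1 -15.4  68.7 -31. ] w 0.0583 f [0.6 0.1 0. ]
shift cm [ -0.28  -0.32 -11.34] turn [ 0.27 -0.22 -0.15]
```

Call:
servo_tool(
  plan=[
    [0.85,[0,0,0],[0,0,0]],
    [0.85,[0,0,0],[0,0,0]],
    [0.85,[0,0,-0.4],[0,0,0]],
    [0.85,[0,0,-0.6],[0,0,0]],
    [0.85,[0,0,-0.8],[0,0,0]],
    [0.85,[0,0,-1.0],[0,0,0]],
    [0.85,[0,0,-1.2],[0,0,0]],
    [0.85,[0,0,-1.5],[0,0,0]],
    [0.85,[0,0,-1.5],[0,0,0]],
    [0.85,[0,0,-1.5],[0,0,0]],
    [0.85,[0,0,-1.5],[0,0,0]],
    [0.85,[0,0,-1.5],[0,0,0]],
    [0.85,[0,0,-1.5],[0,0,0]],
    [0.85,[0,0,-1.5],[0,0,0]],
    [0.85,[0,0,-1.0],[0,0,0]],
    [0.85,[0,0,0],[0,0,0]],
  ],
)

```text
time_s: 29.82
tool_pos: [0.6101, 0.0864, 0.3138]
tool_rot: [179.3, -0.7, 57.5]
force: [-0.7, 0.1, 0.2]
grip_width: 0.0736
```

```bash
python3 go.py 0.45 0.35 0.3 57.8
```

```text
t 29.82 pos [0.6101 0.0864 0.3138] rot [179.32  -0.73  57.55] q [-47.7  14.6  46.1  82.2 -10.7  86.6 -34.5] w 0.0736 f [-0.7  0.1  0.2]
shift cm [ 13.63 -27.67   1.23] turn [ 0.68 -0.72 -0.26]
```

Call:
servo_tool(
  plan=[
    [0.85,[0.7,-1.4,0],[0,0,0]],
    [0.85,[1.3,-2.8,-0.1],[0,0,0]],
    [0.85,[1.3,-2.8,-0.1],[0,0,0]],
    [0.85,[1.3,-2.8,-0.1],[0,0,0]],
    [0.85,[1.3,-2.8,-0.1],[0,0,0]],
    [0.85,[1.3,-2.8,-0.1],[0,0,0]],
    [0.85,[1.3,-2.8,-0.1],[0,0,0]],
    [0.85,[1.3,-2.8,-0.1],[0,0,0]],
    [0.85,[1.3,-2.8,-0.1],[0,0,0]],
    [0.85,[1.3,-2.8,-0.1],[0,0,0]],
    [0.85,[1.3,-2.8,-0.1],[0,0,0]],
    [0.85,[1.3,-2.8,-0.1],[0,0,0]],
    [0.85,[1.3,-2.8,-0.1],[0,0,0]],
    [0.85,[1.3,-2.8,-0.1],[0,0,0]],
    [0.85,[0.7,-1.4,0],[0,0,0]],
    [0.85,[0,0,0],[0,0,0]],
    [0.85,[0,0,0],[0,0,0]],
  ],
)

```text
time_s: 31.23
tool_pos: [0.3675, 0.4613, 0.3196]
tool_rot: [179.1, -0.3, 57.0]
force: [1.0, -1.2, 0.1]
grip_width: 0.0742
```

```bash
python3 - <<'E'
from h import *
c=cam('top','t10.png'); d=cam('side')
a=cv2.resize(c['image'][160:310,140:360],None,fx=3,fy=3,interpolation=cv2.INTER_CUBIC)[:400]
b=cv2.resize(d['image'][120:250,190:390],None,fx=3,fy=3,interpolation=cv2.INTER_CUBIC)
c2=cv2.resize(c['image'][160:280,240:360],None,fx=4.8,fy=4.8,interpolation=cv2.INTER_CUBIC)
s=np.zeros((576,800,3),np.uint8); s[:,:576]=c2
t=cv2.resize(c['image'][205:315,140:215],None,fx=2.9,fy=2.9,interpolation=cv2.INTER_CUBIC); s[:t.shape[0],580:580+t.shape[1]]=t
u=cv2.resize(d['image'][140:250,250:360],None,fx=2,fy=2,interpolation=cv2.INTER_CUBIC); s[340:560,578:798]=u
cv2.imwrite('pics/f.png',s)
E
```

```text
(no output)
```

View pics/f.png

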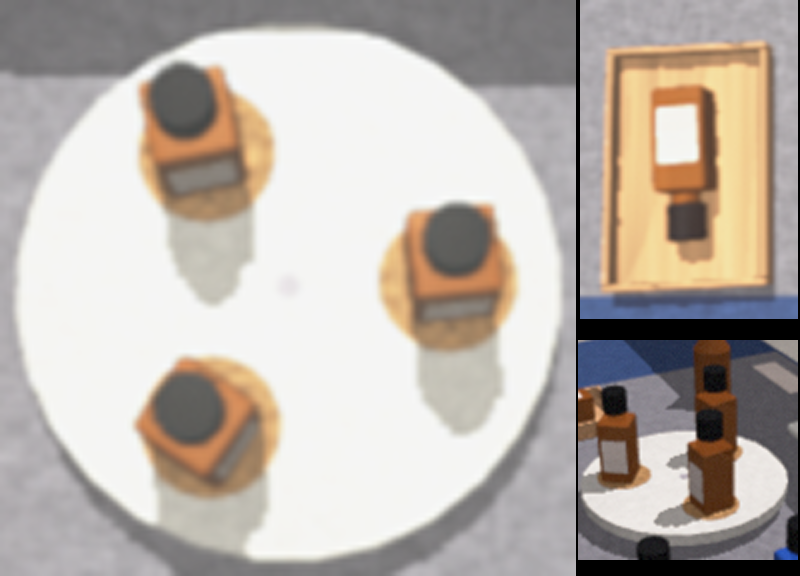

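The final view shows all three bottles standing on their discs and the tipped bottle on its side in the tray at (683,160). The platter has turned a few degrees. Next I'll check the spare's offset from its disc and whether the platter is at rest.

Call:
servo_tool(
  plan=[
    [0.85,[0,0,0],[0,0,0]],
    [0.85,[0,0,0],[0,0,0]],
    [0.85,[0,0,0],[0,0,0]],
    [0.85,[0,0,0],[0,0,0]],
    [0.85,[0,0,0],[0,0,0]],
    [0.85,[0,0,0],[0,0,0]],
    [0.85,[0,0,0],[0,0,0]],
    [0.85,[0,0,0],[0,0,0]],
    [0.85,[0,0,0],[0,0,0]],
    [0.85,[0,0,0],[0,0,0]],
    [0.85,[0,0,0],[0,0,0]],
    [0.85,[0,0,0],[0,0,0]],
  ],
)

```text
time_s: 32.33
tool_pos: [0.3754, 0.4527, 0.3214]
tool_rot: [179.1, -0.4, 56.0]
force: [0.3, 0.2, 0.2]
grip_width: 0.0741
```

```bash
python3 - <<'E'
from h import *
c=cam('top'); i=c['image']; r=cv2.imread('pics/t10.png')
A=lambda x,y,z:px2w(c,240+(x+.5)/4.8-.5,160+(y+.5)/4.8-.5,z)
print("disc",A(206,152,.036).round(4),"spare cap",A(182,98,.168).round(4))
P=np.array([A(448,282,.036),A(210,426,.036)])[:,:2]; h=np.array([.5385,.034])
for p in P: d=p-h; print("keep disc ang",np.degrees(np.arctan2(d[1],d[0])).round(1),np.linalg.norm(d).round(4))
print("ka cap",A(456,238,.168).round(4),"kb cap",A(187,408,.168).round(4))
for u,v in[(278,180),(335,210),(279,245)]:
    T=r[v-9:v+9,u-9:u+9]; m=cv2.matchTemplate(i[v-19:v+19,u-19:u+19],T,cv2.TM_CCOEFF_NORMED)
    print("move px",np.array(cv2.minMaxLoc(m)[3])-10,m.max().round(3))
print(env.get_obs()["time_s"])
E
```

```text
disc [0.6129 0.0785 0.036 ] spare cap [0.61   0.0804 0.168 ]
keep disc ang -88.1 0.0851
keep disc ang 150.8 0.0841
ka cap [ 0.5408 -0.0509  0.168 ] kb cap [0.4603 0.0763 0.168 ]
move px [0 0] 1.0
move px [0 0] 1.0
move px [0 0] 1.0
32.3833
```

Everything checks out: the spare is about 3 mm from its disc's centre and the platter isn't moving. Handing in.

```bash
python3 -c "
from cell import env
print(env.sign_off())"
```

```text
the job is handed in; nothing more can be done
None
```

The job is handed in at about 32 s of the 69 s allowed. By my last checks it meets the goal; the hand-in reported no verdict.

- **Tipped bottle:** I lifted it off the turntable and laid it on its side on the tray floor. When I pushed down to confirm it had landed, the wrist force briefly reached about 30 N, then I backed off and released. The final picture shows it lying inside the tray.
- **Spare bottle:** I took it by the cap and set it upright on the empty disc. It measured about 3 mm from the disc's centre.
- **Kept bottles:** both were still standing on their discs, a few millimetres from the centres.
- **Platter:** setting the spare down turned it about 8 degrees. It then came to rest: there was no pixel movement between two pictures over one second apart.
- **Bystanders and look-alikes:** I did not measure the corked bottle, candle jar or the blue and purple bottles again at the end. The moves kept clear of them, and pictures taken along the way showed nothing disturbed.

One reading disagreed: when each bottle touched down, the wrist force still read about -2 to -3.5 N, as if it were hanging. I confirmed contact by pressing lightly, and the heights matched the tray floor and the disc.

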